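Find the soft spring contact and reject it

ROBOT

A 6-joint arm with a two-finger parallel gripper is mounted at the origin on the work surface. World frame = base frame: x ahead of the robot, y to its left, z up, the work surface at z = 0. Lengths are in m, angles in rad, forces in N, time in s.
With the tool pointing down it reaches from about 0.35 to 0.85 m from the base axis. Payload 8.1 kg.
Tool frame: the origin (TCP) lies at the centre of the arm's flange, where the gripper is bolted on; the fingertips stand 186 mm ahead of it and the grasp point (between the pads) lies 167 mm ahead of it; z points along the fingers, y is the line along which they close (so a half turn about z gives the same grasp; the last joint's range is limited). The gripper opens to 93 mm and grips with 3 to 60 N. Pads are 15 mm wide; open, the fingers measure 128 mm over their backs; the gripper's body (75 mm by 188 mm) begins 65 mm behind the grasp point.
Start: joints at [-1.277, 0.13, 1.488, -0, 1.523, -0.085], TCP at [0.222, -0.557, 0.405] pointing down, gripper open.
Joint ranges: [-2.96, 2.96], [-0.89, 2.26], [0.02, 2.5], [-1.34, 4.48], [0, 2.73], [-2.66, 2.66]. Speed limits (rad/s): [2.39, 2.39, 2.79, 3.14, 3.14, 3.14].

INTERFACE

Orientations are given as a rotation vector (axis times angle).
In Python, from plant import robot gives the robot as it stands.
- The arm moves only by the tool apply_moves, never from a script. Its argument "series" is a list of rows, each a list of 2 entries, a list of its own where there are three numbers: the shift along the tool's x, y, z in mm, then the turn, a rotation vector about the tool's x, y, z in rad. A call has 1 to 12 rows; each row shifts and turns the commanded pose from where the row before left it, along the tool's axes as they then stand; what a row does not reach is not made up. A row lasts 1/12 s, in which the tool goes at most 41.7 mm and 7.16 degrees, less where a joint would pass 70% of its speed; a pose out of reach is approached as far as the arm can. A call is refused whole if a number of a shift passes 41.7 or a number of a turn 0.125, either way. A call with a gripper value outside its range is refused whole. "claw" is the opening, from 0 (shut) to 1 (fully open), set as the call begins (left out, the last holds). The fingers move at their own pace and stop on an object; "newtons" is the grip in N (left out, the last holds). Time passes only in rows, so rows that do not move let the fingers close. It gives the time, the measured TCP pose, the force, the opening and the grip force at its end, in the units of the state.
- robot.read_state(): the state, without advancing time (a new reading comes with each control period).
- robot.read_camera(name): name is "side" or "top"; returns (picture, depth): 400x640x3 uint8, blue, green, red; 400x640 float32, m along the optical axis (not along the pixel's ray), 0 where there is no reading.
- robot.calibration(name): a dict with "fx", "fy", "cx", "cy" (pixels), "extrinsics" (4x4, takes a point from world to camera coordinates). Camera axes: x right, y down, z forward; pixel columns grow to the right and rows downward; lengths in m; the calibration is good to about 2 mm. A picture is of the moment at which its call begins. calibration takes no time and is no camera call.
- robot.close_job(): hands the job in; it is judged then, once.
The state is a dict: "t": time; "q": joint angles; "dq": joint speeds; "joint_torque": joint torques, N m; "tool_pos": TCP position; "orientation": TCP orientation; "force": force on the tool from outside, world axes, zero at the start; "wrist_torque": the same for the moment, N m; "opening": finger opening in m; "gripper_force": force on a finger pad.
Only numpy, scipy, OpenCV 4.12 (cv2) and the standard library are available. Lean on these libraries where they do the work, as an engineer would, in place of code of your own. Each camera call takes 0.05 s, during which the arm holds its last target. There are 200 camera calls.

TASK

One of the three spring contact units in the aluminium nest has a worn-out leaf. Work along the row from one end to the other: press each leaf by its tip gently down onto its stop and hold it there for a moment, feeling how hard it pushes back and never overloading it. Then lift out the unit that gave way far too easily and set it down upright in the red reject tray; leave the two sound units seated in the nest and do not disturb the other things on the bench.

Things in the scene. Friction and masses are not known exactly. Their poses are not given: they have to be found in the camera images.
- unit_a: Spring contact unit, one of three look-alikes, 60-115 g. Black base 76 x 24 x 24 mm; origin: centre of its underside; +x towards the clamp, -x towards the free leaf tip, y across, z up. Clamp plate at x 17 to 37 mm, 41 mm high. The lowest 8 mm of the base sit in the nest pocket. Grip across the 24 mm width at mid-length, finger tips 3 mm above the nest; the leaf stays free between the fingers.
- leaf_a: Copper leaf of unit_a, 12 mm wide, clamped at one end. Origin: clamp edge, 46 mm from the pad. A sound leaf resists with about 1 N per mm at the pad (about 9 N when it reaches the stop), the one soft leaf with under half of that (4 N at the stop); any name may be the soft one; it also rests 0.2 mm lower. On the stop the force rises by 10 to 15 N per mm. More than 20 N on a leaf ruins it.
- pad_a (a point): Centre of the top of the round silver pad (10 mm across) on the free tip of leaf_a: press here. At rest at x = -31, z = +49 mm in the unit's frame (59 to 65 mm above the bench); pressed straight down it meets the firm stop screw after 9 mm (z = +40 mm).
- unit_b: Spring contact unit, one of three look-alikes, 60-115 g. Black base 76 x 24 x 24 mm; origin: centre of its underside; +x towards the clamp, -x towards the free leaf tip, y across, z up. Clamp plate at x 17 to 37 mm, 41 mm high. The lowest 8 mm of the base sit in the nest pocket. Grip across the 24 mm width at mid-length, finger tips 3 mm above the nest; the leaf stays free between the fingers.
- leaf_b: Copper leaf of unit_b, 12 mm wide, clamped at one end. Origin: clamp edge, 46 mm from the pad. A sound leaf resists with about 1 N per mm at the pad (about 9 N when it reaches the stop), the one soft leaf with under half of that (4 N at the stop); any name may be the soft one; it also rests 0.2 mm lower. On the stop the force rises by 10 to 15 N per mm. More than 20 N on a leaf ruins it.
- pad_b (a point): Centre of the top of the round silver pad (10 mm across) on the free tip of leaf_b: press here. At rest at x = -31, z = +49 mm in the unit's frame (59 to 65 mm above the bench); pressed straight down it meets the firm stop screw after 9 mm (z = +40 mm).
- unit_c: Spring contact unit, one of three look-alikes, 60-115 g. Black base 76 x 24 x 24 mm; origin: centre of its underside; +x towards the clamp, -x towards the free leaf tip, y across, z up. Clamp plate at x 17 to 37 mm, 41 mm high. The lowest 8 mm of the base sit in the nest pocket. Grip across the 24 mm width at mid-length, finger tips 3 mm above the nest; the leaf stays free between the fingers.
- leaf_c: Copper leaf of unit_c, 12 mm wide, clamped at one end. Origin: clamp edge, 46 mm from the pad. A sound leaf resists with about 1 N per mm at the pad (about 9 N when it reaches the stop), the one soft leaf with under half of that (4 N at the stop); any name may be the soft one; it also rests 0.2 mm lower. On the stop the force rises by 10 to 15 N per mm. More than 20 N on a leaf ruins it.
- pad_c (a point): Centre of the top of the round silver pad (10 mm across) on the free tip of leaf_c: press here. At rest at x = -31, z = +49 mm in the unit's frame (59 to 65 mm above the bench); pressed straight down it meets the firm stop screw after 9 mm (z = +40 mm).
- nest: Aluminium assembly nest fixed to the bench on four levelling feet that raise it by 4 to 10 mm; plate 110 x 220 mm, 14 mm thick, with a row of three pockets (each 78 x 26 mm, 8 mm deep, 74 mm apart along its y) that hold the three units. Origin: centre of the plate's underside (pocket floors 6 mm, top face 14 mm above it); the units' x axes lie along its x.
- tray: Red plastic reject tray fixed to the bench, open on top, outside 180 (its x) x 140 (its y) x 35 mm, walls and floor 4 mm. Origin: centre of its underside.
- mug: White mug, 82 mm wide, 95 mm high; origin at the centre of its underside. Leave it alone.
- screwdriver: Green-handled screwdriver, 190 mm long, lying on the bench; origin about at its middle. Leave it alone.
- board: Green circuit board 75 x 120 mm with parts up to 19 mm high, lying on the bench; origin at the centre of its underside. Leave it alone.
Not all that is in view belongs to the job. What is shaped like the unit_c but blue or purple is not meant.

How it is judged:
On the way, in this order (a step that is already met when the one before it is completed fails the run):
1. the leaf tip of the unit in an end pocket is pressed down onto its stop (to within 0.8 mm) by the gripper, its unit seated in the nest, and kept there for 0.2 s (((z of pad_a in the frame of unit_a below 0.04094 m and contact force between the fingers and leaf_a above 1.5 N and distance of unit_a from where it was at the start of the episode below 0.008 m and (y of unit_a in the frame of nest above 0.037 m or y of unit_a in the frame of nest below -0.037 m)) or (z of pad_b in the frame of unit_b below 0.04094 m and contact force between the fingers and leaf_b above 1.5 N and distance of unit_b from where it was at the start of the episode below 0.008 m and (y of unit_b in the frame of nest above 0.037 m or y of unit_b in the frame of nest below -0.037 m)) or (z of pad_c in the frame of unit_c below 0.04094 m and contact force between the fingers and leaf_c above 1.5 N and distance of unit_c from where it was at the start of the episode below 0.008 m and (y of unit_c in the frame of nest above 0.037 m or y of unit_c in the frame of nest below -0.037 m)))), for 0.2 s.
2. the leaf tip of the unit in the middle pocket is pressed down onto its stop (to within 0.8 mm) by the gripper, its unit seated in the nest, and kept there for 0.2 s (((z of pad_a in the frame of unit_a below 0.04094 m and contact force between the fingers and leaf_a above 1.5 N and distance of unit_a from where it was at the start of the episode below 0.008 m and y of unit_a in the frame of nest between -0.037 and 0.037 m) or (z of pad_b in the frame of unit_b below 0.04094 m and contact force between the fingers and leaf_b above 1.5 N and distance of unit_b from where it was at the start of the episode below 0.008 m and y of unit_b in the frame of nest between -0.037 and 0.037 m) or (z of pad_c in the frame of unit_c below 0.04094 m and contact force between the fingers and leaf_c above 1.5 N and distance of unit_c from where it was at the start of the episode below 0.008 m and y of unit_c in the frame of nest between -0.037 and 0.037 m))), for 0.2 s.
3. the leaf tip of the unit in an end pocket (now the other end) is pressed down onto its stop (to within 0.8 mm) by the gripper, its unit seated in the nest, and kept there for 0.2 s (((z of pad_a in the frame of unit_a below 0.04094 m and contact force between the fingers and leaf_a above 1.5 N and distance of unit_a from where it was at the start of the episode below 0.008 m and (y of unit_a in the frame of nest above 0.037 m or y of unit_a in the frame of nest below -0.037 m)) or (z of pad_b in the frame of unit_b below 0.04094 m and contact force between the fingers and leaf_b above 1.5 N and distance of unit_b from where it was at the start of the episode below 0.008 m and (y of unit_b in the frame of nest above 0.037 m or y of unit_b in the frame of nest below -0.037 m)) or (z of pad_c in the frame of unit_c below 0.04094 m and contact force between the fingers and leaf_c above 1.5 N and distance of unit_c from where it was at the start of the episode below 0.008 m and (y of unit_c in the frame of nest above 0.037 m or y of unit_c in the frame of nest below -0.037 m)))), for 0.2 s.
At the end, for the whole second after the job is handed in: The unit with the worn, soft leaf (the judge knows it by its leaf resting 0.2 mm lower) stands upright (within 0.1 rad) and at rest on the floor of the red tray, inside its walls; the two sound units are seated in their pockets, within 8 mm of where they began and upright (((z of pad_a in the frame of unit_a between 0.04748 and 0.04898 m and x of unit_a in the frame of tray between -0.06 and 0.06 m and y of unit_a in the frame of tray between -0.06 and 0.06 m and z of unit_a in the frame of tray below 0.01 m and angle between unit_a's own z axis and vertical below 0.1 rad and linear speed of unit_a below 0.02 m/s and distance of each of unit_b, unit_c from where it was at the start of the episode below 0.008 m and angle between each of unit_b, unit_c's own z axis and vertical below 0.06 rad) or (z of pad_b in the frame of unit_b between 0.04748 and 0.04898 m and x of unit_b in the frame of tray between -0.06 and 0.06 m and y of unit_b in the frame of tray between -0.06 and 0.06 m and z of unit_b in the frame of tray below 0.01 m and angle between unit_b's own z axis and vertical below 0.1 rad and linear speed of unit_b below 0.02 m/s and distance of each of unit_a, unit_c from where it was at the start of the episode below 0.008 m and angle between each of unit_a, unit_c's own z axis and vertical below 0.06 rad) or (z of pad_c in the frame of unit_c between 0.04748 and 0.04898 m and x of unit_c in the frame of tray between -0.06 and 0.06 m and y of unit_c in the frame of tray between -0.06 and 0.06 m and z of unit_c in the frame of tray below 0.01 m and angle between unit_c's own z axis and vertical below 0.1 rad and linear speed of unit_c below 0.02 m/s and distance of each of unit_a, unit_b from where it was at the start of the episode below 0.008 m and angle between each of unit_a, unit_b's own z axis and vertical below 0.06 rad))); the robot touches nothing.
It fails at once if a leaf is loaded with more than 20 N (contact force between anything else and leaf_a above 20 N or contact force between anything else and leaf_b above 20 N or contact force between anything else and leaf_c above 20 N).
It fails at once if the mug, the screwdriver or the circuit board is moved by more than 20 mm (distance of any of mug, screwdriver, board from where it was at the start of the episode above 0.02 m).
It also fails if it takes over 70 s, if anything falls off the work surface, if the arm or the gripper's body presses on something with over 40 N, if the wrist force passes 120 N, or if a joint passes its speed limit or range.

## Working session

There is one attempt and no reset: what is moved stays moved. The work goes in short steps, Python scripts to look and compute and a tool call to move; the robot and the scene stay as the last step left them, time stands still between calls to the robot, and variables do not carry over. Pictures are saved under pics/ and viewed, at most 10 in all, crops included, and the job is handed in when it is done.

Besides the shell and the picture viewer there is one more tool, called as name(argument=value, ...) on one line, values as JSON. apply_moves: Moves the arm, as the interface text tells. Its arguments: {"type":"object","properties":{"series":{"type":"array"},"claw":{"type":"number"},"newtons":{"type":"number"}},"required":["series"]}

```bash
mkdir -p pics; ls
python3 - <<'E'
from plant import robot
import cv2,numpy as np
s=robot.read_state();print({k:np.round(v,3).tolist() for k,v in s.items()})
for n in("top","side"):
    p,d=robot.read_camera(n);cv2.imwrite(f"pics/{n}0.png",p);np.savez(f"{n}0.npz",p=p,d=d)
    c=robot.calibration(n);print(n,c["fx"],c["cx"],c["cy"],np.round(c["extrinsics"],3).tolist())
E
```

```text
pics
{'t': 0.0, 'q': [-1.277, 0.131, 1.489, -0.0, 1.523, -0.085], 'dq': [-0.001, -0.001, -0.0, 0.002, 0.0, -0.0], 'joint_torque': [-0.002, -55.986, -49.175, 0.077, 0.036, -0.0], 'tool_pos': [0.222, -0.557, 0.404], 'orientation': [-3.084, -0.591, 0.0], 'force': [0.396, -0.544, -0.593], 'wrist_torque': [-0.048, 0.026, 0.024], 'gripper_force': 0.0, 'opening': 0.093}
top 454.8367441906334 314.77350845959063 196.7620284694137 [[0.01, -1.0, 0.006, -0.004], [-0.986, -0.011, -0.164, 0.589], [0.164, -0.005, -0.986, 0.968], [0.0, 0.0, 0.0, 1.0]]
side 470.2915248043115 310.26962546622366 200.92226592074297 [[-0.971, -0.24, 0.003, 0.586], [-0.135, 0.535, -0.834, 0.158], [0.198, -0.81, -0.552, 0.88], [0.0, 0.0, 0.0, 1.0]]
```

View pics/top0.png

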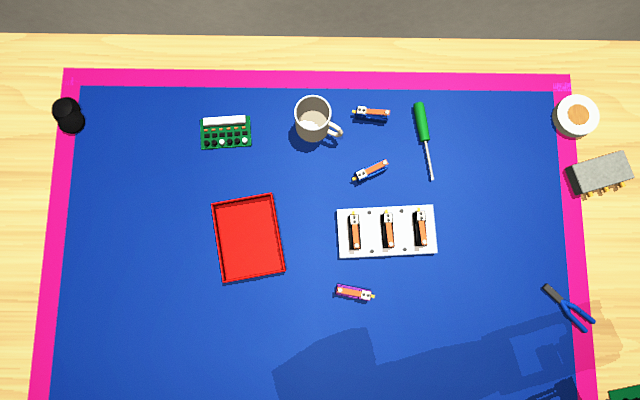

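View pics/side0.png

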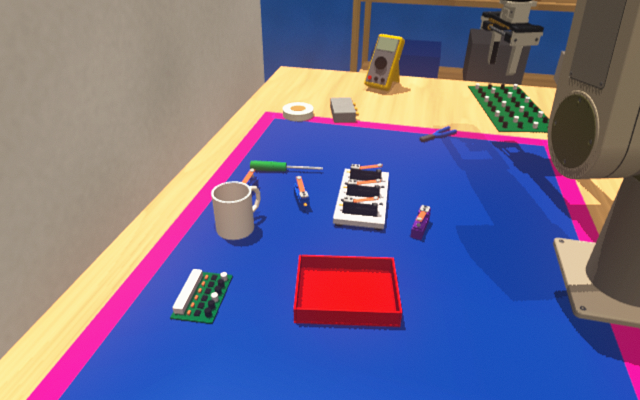

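The top view shows the nest at about (387,232) with its three units in a row, and the red tray at (248,238). The mug is at (313,120), with decoys at (370,113), (370,171) and (355,293). I'll enlarge the nest next.

```bash
python3 - <<'E'
import cv2,numpy as np
a=np.load("top0.npz")["p"][195:270,330:445];b=np.load("side0.npz")["p"][155:230,325:400]
A=cv2.resize(a,None,fx=5,fy=5,interpolation=cv2.INTER_NEAREST)
B=cv2.resize(b,(300,300),interpolation=cv2.INTER_NEAREST)
B=np.vstack([B,np.zeros((75,300,3),np.uint8)])[:375]
A=cv2.resize(A,(500,326),interpolation=cv2.INTER_NEAREST);A=np.vstack([A,np.zeros((49,500,3),np.uint8)])
cv2.imwrite("pics/crop.png",np.hstack([A,B]))
E
cat > h.py <<'E'
import numpy as np,cv2
from plant import robot
def ray(n,u,v):
    c=robot.calibration(n);E=np.array(c["extrinsics"]);R,t=E[:3,:3],E[:3,3]
    d=R.T@np.array([(u-c["cx"])/c["fx"],(v-c["cy"])/c["fy"],1]);return -R.T@t,d
def plane(n,u,v,z):
    o,d=ray(n,u,v);return o+d*(z-o[2])/d[2]
def proj(n,P):
    c=robot.calibration(n);E=np.array(c["extrinsics"]);q=E[:3,:3]@P+E[:3,3]
    return q[0]/q[2]*c["fx"]+c["cx"],q[1]/q[2]*c["fy"]+c["cy"]
def world(n,d):
    c=robot.calibration(n);E=np.array(c["extrinsics"]);v,u=np.indices(d.shape)
    P=np.stack([(u-c["cx"])/c["fx"]*d,(v-c["cy"])/c["fy"]*d,d],-1)
    return (P-E[:3,3])@E[:3,:3]
E
python3 - <<'E'
from h import *
f=np.load("top0.npz");p,d=f["p"],f["d"]
W=world("top",d);hsv=cv2.cvtColor(p,cv2.COLOR_BGR2HSV)
sub=np.zeros(d.shape,bool);sub[200:264,332:442]=1
# aluminium: low sat, bright
m=sub&~((hsv[...,0]>105)&(hsv[...,0]<130)&(hsv[...,1]>120))
w=W[m];print("z hist",np.histogram(w[:,2],np.arange(-.005,.08,.005)))
cnt=max(cv2.findContours(m.astype(np.uint8),0,2)[0],key=cv2.contourArea)
r=cv2.minAreaRect(cnt);print(r);bp=cv2.boxPoints(r)
al=m&(W[...,2]>.012)&(W[...,2]<.03);zt=np.median(W[al][:,2]);print("top z",zt)
q=np.array([plane("top",u,v,zt)[:2] for u,v in bp]);print(q,q.mean(0),np.linalg.norm(q-np.roll(q,1,0),axis=1))
# copper
cu=sub&(hsv[...,0]<20)&(hsv[...,1]>80)&(hsv[...,2]>100)
for c in cv2.findContours(cu.astype(np.uint8),0,2)[0]:
    if cv2.contourArea(c)>20: print("cu",cv2.boundingRect(c),cv2.minAreaRect(c))
red=((hsv[...,0]<8)|(hsv[...,0]>174))&(hsv[...,1]>150);red[:,:200]=0;red[:,295:]=0
c=max(cv2.findContours(red.astype(np.uint8),0,2)[0],key=cv2.contourArea);r=cv2.minAreaRect(c);print(r)
q=np.array([plane("top",u,v,.035)[:2] for u,v in cv2.boxPoints(r)]);print(q,q.mean(0),np.linalg.norm(q-np.roll(q,1,0),axis=1))
E
```

```text
z hist (array([  56,   88,    5,   20,  321, 2778,  386,   47,  271,  120,  109,
        326,  202,   82,   19,    0]), array([-0.005,  0.   ,  0.005,  0.01 ,  0.015,  0.02 ,  0.025,  0.03 ,
        0.035,  0.04 ,  0.045,  0.05 ,  0.055,  0.06 ,  0.065,  0.07 ,
        0.075]))
((386.6264343261719, 230.85931396484375), (49.78574752807617, 98.8760757446289), 86.93350982666016)
top z 0.022621144904576593
[[ 0.56649779 -0.04682042]
 [ 0.58124729 -0.27317896]
 [ 0.46806804 -0.27543167]
 [ 0.45395108 -0.05308629]] [ 0.51744105 -0.16212934] [0.11272099 0.22683857 0.11320166 0.22279308]
cu (352, 224, 8, 25) ((355.40985107421875, 236.0082244873047), (24.354114532470703, 6.428037643432617), 84.80557250976562)
cu (385, 222, 9, 26) ((389.50775146484375, 234.5615692138672), (25.55115509033203, 6.325770854949951), 82.87498474121094)
cu (418, 220, 9, 25) ((422.5099792480469, 232.06996154785156), (24.607318878173828, 6.081118583679199), 81.8698959350586)
((247.08546447753906, 237.29559326171875), (80.60384368896484, 64.29277801513672), 80.21759033203125)
[[0.57434518 0.24149267]
 [0.60100367 0.09918455]
 [0.42352151 0.06444263]
 [0.39845106 0.2029367 ]] [0.49933036 0.15201414] [0.18007027 0.14478354 0.18085054 0.14074493]
```

View pics/crop.png

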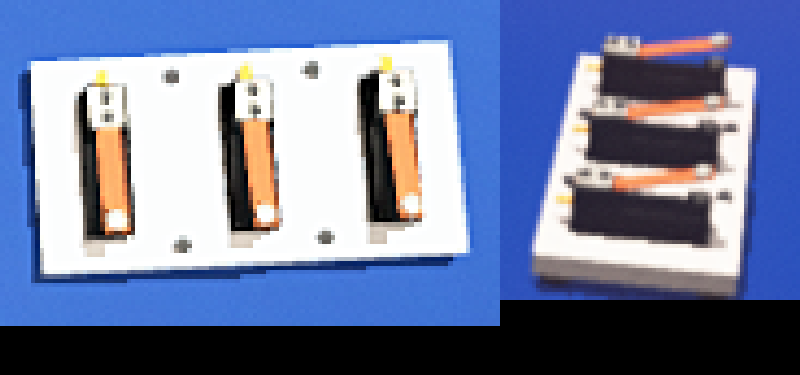

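```bash
cat >> h.py <<'E'
from scipy.spatial.transform import Rotation as R
def go(xy,ztip,yaw,s=None):
    """tool-frame shift (mm) to put the fingertip at xy,ztip; and tool-z turn so tool x has the given yaw"""
    s=s or robot.read_state();M=R.from_rotvec(s["orientation"]).as_matrix()
    tgt=np.array([xy[0],xy[1],ztip+.186]);Mt=np.array([[np.cos(yaw),np.sin(yaw),0],[np.sin(yaw),-np.cos(yaw),0],[0,0,-1]]).T
    turn=R.from_matrix(M.T@Mt).as_rotvec()
    print("shift in current axes",np.round(M.T@(tgt-s["tool_pos"])*1e3,2),"after turn",np.round(Mt.T@(tgt-s["tool_pos"])*1e3,2),"turn",np.round(turn,4))
E
python3 - <<'E'
from h import *
f=np.load("top0.npz");p,d=f["p"],f["d"];W=world("top",d)
g=np.load("side0.npz");ps,ds=g["p"],g["d"];Ws=world("side",ds)
def cen(p,u,v,r=4):
    sub=p[int(v)-r:int(v)+r+1,int(u)-r:int(u)+r+1].astype(float)
    w=(sub.min(2)>150)*1.;yy,xx=np.indices(w.shape)
    return int(u)-r+(w*xx).sum()/w.sum(),int(v)-r+(w*yy).sum()/w.sum(),w.sum()
T=[(356,245),(390,244),(424,242)]
S=[(378,198),(378,181),(380,165)]   # side guesses
hs=cv2.cvtColor(ps,cv2.COLOR_BGR2HSV)
pads=[]
for t in T:
    # weight only white pixels inside 4px whose depth is high
    u0,v0=t;r=4;sl=np.s_[v0-r:v0+r+1,u0-r:u0+r+1]
    h=W[sl][...,2];w=((p[sl].min(2)>140)&(h>.045));yy,xx=np.nonzero(w)
    u,v=u0-r+xx.mean(),v0-r+yy.mean();q=plane("top",u,v,.0636);pads.append(q[:2])
    print(t,w.sum(),round(u,2),round(v,2),"pad",np.round(q,4),"zmed",np.median(h[w]),"proj side",np.round(proj("side",q),1))
pads=np.array(pads);dd=pads[0]-pads[2];print("row len",np.linalg.norm(dd),"nest y yaw",np.degrees(np.arctan2(dd[1],dd[0])))
# clamp plates: white, W z .04-.058
for u0,v0 in((354,217),(388,216),(421,214)):
    sl=np.s_[v0-8:v0+9,u0-6:u0+7];h=W[sl][...,2];w=((p[sl].min(2)>130)&(h>.042));yy,xx=np.nonzero(w)
    q=plane("top",u0-6+xx.mean(),v0-8+yy.mean(),.0556);print("clamp",w.sum(),np.round(q,4),np.median(h[w]))
ex=proj("side",np.array([*pads[1],.0636]));print(ex)
w=ps.min(2)>150
for u0,v0 in [proj("side",np.array([*q,.0636])) for q in pads]:
    u0,v0=int(u0),int(v0);print(u0,v0);print(ps[v0-4:v0+5,u0-5:u0+6].min(2))
al=(p.min(2)>200)&(W[...,2]>.012)&(W[...,2]<.03);al[:200]=0;al[264:]=0;al[:,:332]=0;al[:,442:]=0
print("z top cam",np.median(W[al][:,2]))
als=(ps.min(2)>180)&(Ws[...,2]>.012)&(Ws[...,2]<.03);als[:160]=0;als[230:]=0;als[:,:330]=0;als[:,392:]=0
print("z side cam",np.median(Ws[als][:,2]),als.sum())
bl=W[230:260,300:330,2];print("mat z top",np.median(bl),"side",np.median(Ws[235:250,340:380,2]))
E
```

```text
(356, 245) 21 356.19 245.05 pad [ 0.4817 -0.0888  0.0636] zmed 0.0642100266467215 proj side [375.3 197.5]
(390, 244) 19 390.58 243.53 pad [ 0.4857 -0.1634  0.0636] zmed 0.06400891058175608 proj side [377.7 180. ]
(424, 242) 22 424.18 241.27 pad [ 0.4914 -0.2365  0.0636] zmed 0.06326837164456317 proj side [379.1 164.5]
row len 0.1480227942562224 nest y yaw 93.76685064147564
clamp 84 [ 0.5394 -0.0852  0.0556] 0.053065483677032566
clamp 80 [ 0.5438 -0.1594  0.0556] 0.05330189937954505
clamp 73 [ 0.5488 -0.2326  0.0556] 0.053146826647743166
(np.float64(377.71588989491704), np.float64(179.98375537747245))
375 197
[[ 35  37  37  35  38  38  33  34  38 114 219]
 [ 33  36  35  33  32  30  33  32  36  95 183]
 [ 35  33  35  33  48  64  61  45  46 102 169]
 [ 40  40  44  73 135 191 180 130  69  99 165]
 [ 68  69  86 133 207 234 224 178  93 112 163]
 [ 88  92  96 133 190 207 195 149 131 189 201]
 [ 93  97  96 104 125 143 143 121 178 242 242]
 [131 149 151 162 182 197 225 227 237 250 250]
 [234 237 235 238 242 241 251 249 249 249 249]]
377 179
[[ 40  39  39  40  41  41  41  37  65 168 248]
 [ 38
[... 228 characters left out ...]
]
 [ 92  93  92 101 126 149 141 133 105 137 168]
 [101 106 118 124 141 142 150 175 189 222 230]
 [218 218 220 220 225 225 230 238 239 246 246]]
379 164
[[ 58  54  59  56  57  56  57  55  56  58  57]
 [ 57  54  58  57  56  54  58  55  56  56  56]
 [ 53  54  51  51  56  62  63  54  56  55  56]
 [ 59  58  61  77 103 142 151 101  83  55  56]
 [107 109 117 156 206 218 213 165 107  65  56]
 [121 120 121 142 185 187 167 138 103  63  53]
 [ 96  95  93 100 115 121 114  96  87  56  55]
 [117 118 110 106  97  93  95  87  61  53  54]
 [ 84  79  72  70  77  74  64  55  54  53  53]]
z top cam 0.02260090590577179
z side cam 0.024303017063036118 932
mat z top 0.0005557941587037258 side 0.0021615372517559553
```

Run:
```python
from h import *
go((.4914,-.2365),.080,np.radians(3.77))
```

```text
shift in current axes [ 369.04 -198.1   138.17] after turn [ 290.05 -302.33  137.8 ] turn [-1.70e-03  2.00e-04  3.13e-01]
```

apply_moves(series=[[[0,0,0],[0,0,0.104]],[[0,0,0],[0,0,0.104]],[[0,0,0],[0,0,0.105]],[[24,-25,5],[0,0,0]],[[24,-25,5],[0,0,0]],[[24,-25,5],[0,0,0]],[[24,-25,5],[0,0,0]],[[24,-25,5],[0,0,0]],[[24,-25,5],[0,0,0]],[[24,-25,5],[0,0,0]],[[24,-25,5],[0,0,0]],[[24,-25,5],[0,0,0]]], claw=0, newtons=10)

```text
t: 1.1
tool_pos: [0.4233, -0.3172, 0.3592]
orientation: [-3.14, -0.103, 0.001]
force: [0.8, 0.2, -0.1]
opening: 0.0175
gripper_force: 0.0
```

apply_moves(series=[[[24,-25,20],[0,0,0]],[[24,-25,20],[0,0,0]],[[26,-27,25],[0,0,0]],[[0,0,20],[0,0,0]],[[0,0,8],[0,0,0]],[[0,0,0],[0,0,0]]])

```text
t: 1.6
tool_pos: [0.4885, -0.2383, 0.2656]
orientation: [-3.137, -0.105, 0.008]
force: [-0.7, 0.0, -0.2]
opening: 0.0005
gripper_force: 0.0
```

Run:
```python
from h import *
for i in range(2): 
    p,d=robot.read_camera("side")
go((.4914,-.2365),.0630,np.radians(3.77))
s=robot.read_state();print(s["t"],s["force"],s["opening"],s["orientation"])
t,d=robot.read_camera("top")
a=cv2.resize(p[120:230,310:430],None,fx=4,fy=4);b=cv2.resize(t[170:280,350:440],(320,440))
cv2.imwrite("pics/p1.png",np.hstack([a,b[:440]]))
```

```text
shift in current axes [ 2.35 -3.29 20.05] after turn [ 2.35 -3.29 20.05] turn [ 0.0001  0.0003 -0.0009]
1.7 [-0.53002121 -0.05623338  0.94464096] 0.0004918575051454772 [ 3.13984475e+00  1.01976086e-01 -5.39129119e-04]
```

View pics/p1.png

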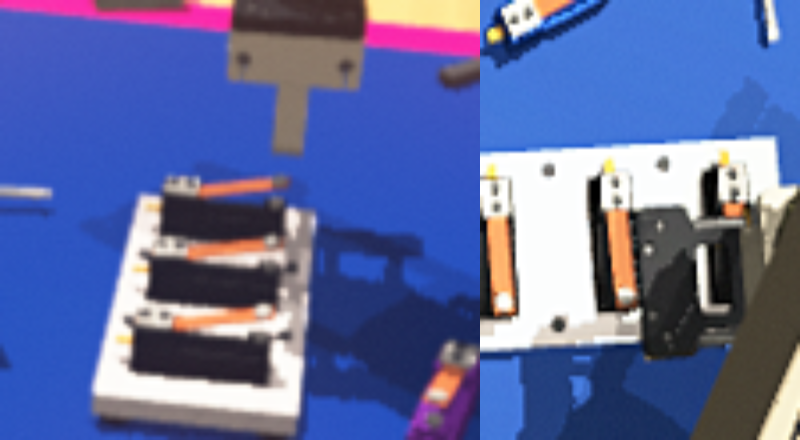

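The side view shows the closed fingertips at crop (288,150), straight above the far pad at (285,182). I'll centre them and feel downwards.

apply_moves(series=[[[2.4,-3.3,8],[0,0,0]],[[0,0,8],[0,0,0]],[[0,0,0],[0,0,0]],[[0,0,0],[0,0,0]]])

```text
t: 2.08
tool_pos: [0.4913, -0.2358, 0.252]
orientation: [-3.139, -0.103, 0.002]
force: [0.8, -0.1, 0.4]
opening: 0.0008
gripper_force: 0.0
```

apply_moves(series=[[[0,0,2],[0,0,0]],[[0,0,2],[0,0,0]],[[0,0,1],[0,0,0]],[[0,0,0],[0,0,0]],[[0,0,0],[0,0,0]]])

```text
t: 2.5
tool_pos: [0.4918, -0.2359, 0.2478]
orientation: [3.14, 0.103, 0.0]
force: [-0.9, -0.8, 0.9]
opening: -0.0001
gripper_force: 0.7
```

apply_moves(series=[[[0,0,2],[0,0,0]],[[0,0,1],[0,0,0]],[[0,0,0],[0,0,0]],[[0,0,0],[0,0,0]]])

```text
t: 2.83
tool_pos: [0.4918, -0.2358, 0.2447]
orientation: [3.14, 0.103, 0.0]
force: [-1.1, -1.0, 2.9]
opening: 0.0005
gripper_force: 1.3
```

apply_moves(series=[[[0,0,1.5],[0,0,0]],[[0,0,1.5],[0,0,0]],[[0,0,0],[0,0,0]],[[0,0,0],[0,0,0]],[[0,0,0],[0,0,0]]])

```text
t: 3.25
tool_pos: [0.4918, -0.2358, 0.2417]
orientation: [3.14, 0.103, -0.0]
force: [-3.1, -0.7, 4.3]
opening: 0.0005
gripper_force: 1.9
```

Run:
```python
from h import *
import time
for i in range(4):
    robot.read_camera("side");s=robot.read_state();print(np.round(s["tool_pos"],4),np.round(s["force"],2),s["t"])
```

```text
[ 0.4918 -0.2358  0.2417] [-2.33 -1.37  3.69] 3.3
[ 0.4918 -0.2358  0.2417] [-2.24 -0.59  3.89] 3.35
[ 0.4918 -0.2358  0.2417] [-2.24 -1.56  4.5 ] 3.4
[ 0.4918 -0.2358  0.2417] [-2.89 -0.61  3.81] 3.45
```

apply_moves(series=[[[0,0,1],[0,0,0]],[[0,0,0.5],[0,0,0]],[[0,0,0],[0,0,0]],[[0,0,0],[0,0,0]],[[0,0,0],[0,0,0]]])

```text
t: 3.87
tool_pos: [0.4919, -0.2358, 0.2408]
orientation: [3.14, 0.103, 0.0]
force: [-4.7, -0.5, 9.8]
opening: 0.0005
gripper_force: 4.9
```

apply_moves(series=[[[0,0,0.5],[0,0,0]],[[0,0,0],[0,0,0]],[[0,0,0],[0,0,0]],[[0,0,0],[0,0,0]]])

```text
t: 4.2
tool_pos: [0.4919, -0.2359, 0.2406]
orientation: [3.14, 0.103, 0.0]
force: [-7.0, 0.6, 12.1]
opening: 0.0007
gripper_force: 6.4
```

apply_moves(series=[[[0,0,0.3],[0,0,0]],[[0,0,0],[0,0,0]],[[0,0,0],[0,0,0]],[[0,0,0],[0,0,0]]])

```text
t: 4.53
tool_pos: [0.4919, -0.2359, 0.2405]
orientation: [3.14, 0.103, 0.0]
force: [-7.0, 0.9, 14.6]
opening: 0.0005
gripper_force: 7.2
```

The force was about 4 N just before the stop, then rose steeply. So this unit, in the far end pocket at y≈-0.236, is the soft candidate. I'll test the middle one next.

apply_moves(series=[[[0,0,-5],[0,0,0]],[[0,0,-15],[0,0,0]],[[0,-25,-3],[0,0,0]],[[0,-25,0],[0,0,0]],[[0,-24,0],[0,0,0]],[[0,0,3],[0,0,0]],[[0,0,6],[0,0,0]],[[0,0,0],[0,0,0]],[[0,0,0],[0,0,0]]])

```text
t: 5.28
tool_pos: [0.4867, -0.1624, 0.2525]
orientation: [-3.139, -0.103, 0.002]
force: [0.3, -0.1, 0.7]
opening: 0.0005
gripper_force: 0.0
```

Run:
```python
from h import *
p,d=robot.read_camera("side")
go((.4857,-.1634),.0640,np.radians(3.77))
f=[]
for i in range(4): robot.read_camera("top");f.append(robot.read_state()["force"])
print(np.mean(f,0),robot.read_state()["tool_pos"])
cv2.imwrite("pics/p2.png",cv2.resize(p[120:230,310:430],None,fx=4,fy=4))
```

```text
shift in current axes [-1.17  0.74  2.82] after turn [-1.17  0.74  2.82] turn [-0.0003  0.0007 -0.0008]
[ 0.56973203 -0.02120568  0.27854508] [ 0.48698092 -0.16248608  0.25341143]
```

View pics/p2.png

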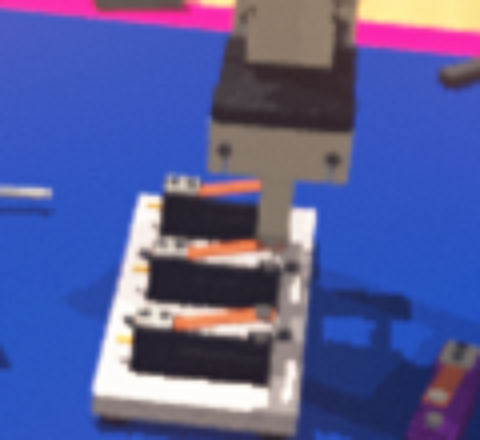

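The fingertip sits just above the middle pad at crop (275,240). I'll press in stages.

apply_moves(series=[[[-1,0.7,2],[0,0,0]],[[0,0,2],[0,0,0]],[[0,0,2],[0,0,0]],[[0,0,1],[0,0,0]],[[0,0,0],[0,0,0]],[[0,0,0],[0,0,0]]])

```text
t: 6.03
tool_pos: [0.4859, -0.1628, 0.2465]
orientation: [3.14, 0.103, -0.0]
force: [-2.4, -1.1, 4.7]
opening: 0.0007
gripper_force: 2.2
```

apply_moves(series=[[[0,0,1.5],[0,0,0]],[[0,0,1.5],[0,0,0]],[[0,0,0],[0,0,0]],[[0,0,0],[0,0,0]]])

```text
t: 6.37
tool_pos: [0.486, -0.1627, 0.2436]
orientation: [3.14, 0.103, 0.0]
force: [-3.5, 0.3, 6.6]
opening: 0.0004
gripper_force: 3.4
```

apply_moves(series=[[[0,0,0.8],[0,0,0]],[[0,0,0.3],[0,0,0]],[[0,0,0],[0,0,0]],[[0,0,0],[0,0,0]]])

```text
t: 6.7
tool_pos: [0.4861, -0.1627, 0.2427]
orientation: [3.14, 0.103, 0.0]
force: [-3.7, -0.7, 7.2]
opening: 0.0001
gripper_force: 3.8
```

apply_moves(series=[[[0,0,0.7],[0,0,0]],[[0,0,0.3],[0,0,0]],[[0,0,0],[0,0,0]],[[0,0,0],[0,0,0]]])

```text
t: 7.03
tool_pos: [0.4861, -0.1627, 0.2418]
orientation: [3.14, 0.104, 0.0]
force: [-5.7, 0.0, 8.3]
opening: 0.0003
gripper_force: 4.2
```

apply_moves(series=[[[0,0,0.4],[0,0,0]],[[0,0,0],[0,0,0]],[[0,0,0],[0,0,0]],[[0,0,0],[0,0,0]]])

```text
t: 7.37
tool_pos: [0.486, -0.1628, 0.2414]
orientation: [3.14, 0.104, 0.0]
force: [-4.6, 0.5, 9.0]
opening: 0.0004
gripper_force: 4.4
```

apply_moves(series=[[[0,0,0.4],[0,0,0]],[[0,0,0],[0,0,0]],[[0,0,0],[0,0,0]],[[0,0,0],[0,0,0]],[[0,0,0],[0,0,0]]])

```text
t: 7.78
tool_pos: [0.486, -0.1627, 0.2411]
orientation: [3.14, 0.104, 0.0]
force: [-6.2, 0.3, 9.5]
opening: 0.0005
gripper_force: 4.6
```

apply_moves(series=[[[0,0,0.3],[0,0,0]],[[0,0,0],[0,0,0]],[[0,0,0],[0,0,0]],[[0,0,0],[0,0,0]],[[0,0,0],[0,0,0]]])

```text
t: 8.2
tool_pos: [0.486, -0.1628, 0.2409]
orientation: [3.14, 0.104, 0.0]
force: [-5.8, -0.5, 11.3]
opening: 0.0006
gripper_force: 5.4
```

The middle leaf is sound, reaching about 9–10 N at the stop. Now the last one.

apply_moves(series=[[[0,0,-5],[0,0,0]],[[0,0,-15],[0,0,0]],[[0,-25,-3],[0,0,0]],[[0,-25,0],[0,0,0]],[[0,-24,0],[0,0,0]],[[0,0,3],[0,0,0]],[[0,0,6],[0,0,0]],[[0,0,0],[0,0,0]],[[0,0,0],[0,0,0]]])

```text
t: 8.95
tool_pos: [0.4809, -0.0893, 0.2533]
orientation: [-3.14, -0.103, 0.002]
force: [0.2, 0.6, 0.8]
opening: 0.0006
gripper_force: 0.0
```

Run:
```python
from h import *
p,d=robot.read_camera("side")
go((.4817,-.0888),.0640,np.radians(3.77))
f=[]
for i in range(4): robot.read_camera("top");f.append(robot.read_state()["force"])
print(np.mean(f,0),robot.read_state()["tool_pos"])
cv2.imwrite("pics/p3.png",cv2.resize(p[120:230,310:430],None,fx=4,fy=4))
```

```text
shift in current axes [ 0.73 -0.66  3.69] after turn [ 0.72 -0.66  3.69] turn [-0.0001  0.0007 -0.0008]
[-0.20525721  0.04894186  0.06288523] [ 0.48120237 -0.08940243  0.25422087]
```

View pics/p3.png

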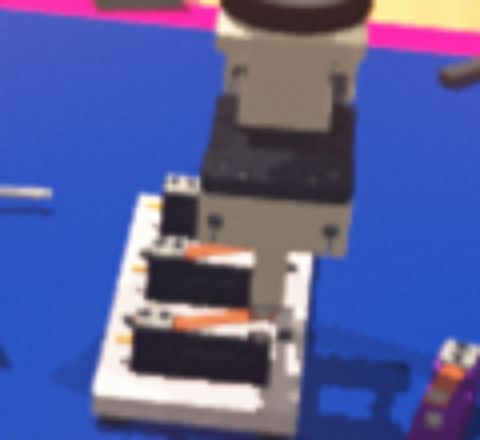

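The tip is over the near pad at crop (267,310), with both other units still in place. I'll press in stages.

apply_moves(series=[[[0.6,-0.6,2],[0,0,0]],[[0,0,2],[0,0,0]],[[0,0,2],[0,0,0]],[[0,0,2],[0,0,0]],[[0,0,1],[0,0,0]],[[0,0,0],[0,0,0]],[[0,0,0],[0,0,0]]])

```text
t: 9.78
tool_pos: [0.4816, -0.0882, 0.2452]
orientation: [3.14, 0.103, -0.001]
force: [-3.4, -0.6, 4.8]
opening: 0.0005
gripper_force: 2.7
```

apply_moves(series=[[[0,0,1.5],[0,0,0]],[[0,0,1],[0,0,0]],[[0,0,0],[0,0,0]],[[0,0,0],[0,0,0]]])

```text
t: 10.12
tool_pos: [0.4816, -0.0883, 0.243]
orientation: [3.14, 0.103, -0.0]
force: [-4.4, -0.2, 8.1]
opening: 0.0008
gripper_force: 3.7
```

Sound too (8 N, with 2 mm still to go). I'll take it onto the stop carefully.

apply_moves(series=[[[0,0,1],[0,0,0]],[[0,0,0.4],[0,0,0]],[[0,0,0],[0,0,0]],[[0,0,0],[0,0,0]]])

```text
t: 10.45
tool_pos: [0.4816, -0.0883, 0.2417]
orientation: [3.14, 0.103, -0.001]
force: [-4.8, -0.3, 8.3]
opening: 0.0001
gripper_force: 4.3
```

apply_moves(series=[[[0,0,0.4],[0,0,0]],[[0,0,0],[0,0,0]],[[0,0,0],[0,0,0]],[[0,0,0],[0,0,0]],[[0,0,0],[0,0,0]]])

```text
t: 10.87
tool_pos: [0.4816, -0.0883, 0.2413]
orientation: [3.14, 0.104, -0.001]
force: [-4.8, -0.7, 9.6]
opening: 0.0004
gripper_force: 4.5
```

apply_moves(series=[[[0,0,0.4],[0,0,0]],[[0,0,0],[0,0,0]],[[0,0,0],[0,0,0]],[[0,0,0],[0,0,0]],[[0,0,0],[0,0,0]]])

```text
t: 11.28
tool_pos: [0.4815, -0.0883, 0.241]
orientation: [3.14, 0.104, -0.001]
force: [-5.2, -0.4, 9.5]
opening: -0.0001
gripper_force: 4.9
```

apply_moves(series=[[[0,0,0.2],[0,0,0]],[[0,0,0],[0,0,0]],[[0,0,0],[0,0,0]],[[0,0,0],[0,0,0]],[[0,0,0],[0,0,0]]])

```text
t: 11.7
tool_pos: [0.4816, -0.0883, 0.2409]
orientation: [3.14, 0.104, -0.001]
force: [-7.1, -0.4, 11.6]
opening: 0.0001
gripper_force: 5.6
```

All three are tested, and the soft unit is the first one. I'll rise, open halfway and go above it.

apply_moves(series=[[[0,0,-5],[0,0,0]],[[0,0,-20],[0,0,0]],[[0,0,-25],[0,0,0]],[[5,25,0],[0,0,0]],[[5,25,0],[0,0,0]],[[5,25,0],[0,0,0]],[[5,25,0],[0,0,0]],[[5,24,0],[0,0,0]],[[6,24,0],[0,0,0]],[[0,0,0],[0,0,0]],[[0,0,0],[0,0,0]]], claw=0.5, newtons=15)

```text
t: 12.62
tool_pos: [0.5223, -0.2347, 0.2897]
orientation: [-3.139, -0.101, 0.0]
force: [0.1, 0.6, -0.0]
opening: 0.0471
gripper_force: 0.0
```

Run:
```python
from h import *
p,d=robot.read_camera("side");t,d=robot.read_camera("top");robot.read_camera("top")
go((.5223,-.2345),.0265,np.radians(3.77));print(robot.read_state()["opening"])
cv2.imwrite("pics/p4.png",np.hstack([cv2.resize(p[110:230,310:410],None,fx=4,fy=4),cv2.resize(t[170:290,350:450],None,fx=4,fy=4)]))
```

```text
shift in current axes [ 0.13  1.62 77.32] after turn [ 0.09  1.56 77.32] turn [-0.0008  0.0005  0.0005]
0.046699457197183984
```

View pics/p4.png

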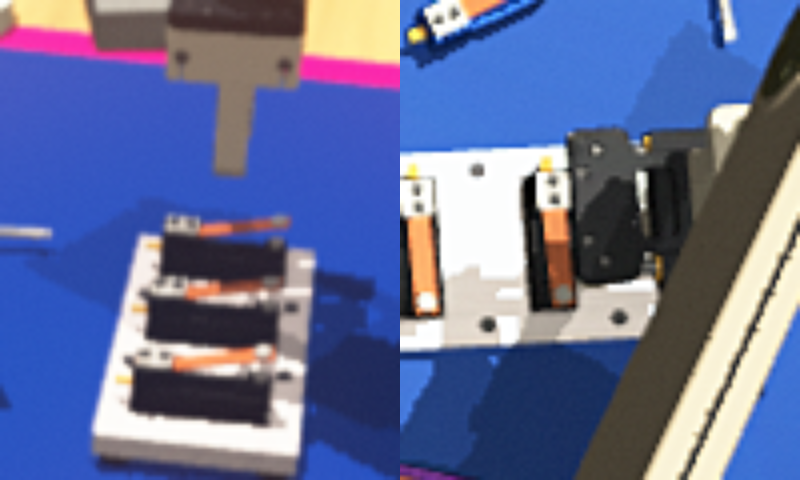

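All three units are seated. The gripper is over the middle of the soft unit, its fingers at crop (232,170). Now down and grip.

apply_moves(series=[[[0,1.2,18],[0,0,0]],[[0,0,18],[0,0,0]],[[0,0,16],[0,0,0]],[[0,0,13],[0,0,0]],[[0,0,8],[0,0,0]],[[0,0,3],[0,0,0]],[[0,0,0],[0,0,0]],[[0,0,0],[0,0,0]]])

```text
t: 13.43
tool_pos: [0.5227, -0.235, 0.2149]
orientation: [3.139, 0.104, 0.001]
force: [0.9, -0.2, 0.4]
opening: 0.0465
gripper_force: 0.0
```

apply_moves(series=[[[0,0,0],[0,0,0]],[[0,0,0],[0,0,0]],[[0,0,0],[0,0,0]],[[0,0,0],[0,0,0]],[[0,0,0],[0,0,0]],[[0,0,0],[0,0,0]]], claw=0, newtons=20)

```text
t: 13.93
tool_pos: [0.5226, -0.2352, 0.2147]
orientation: [3.139, 0.103, 0.001]
force: [-0.3, 1.0, 3.8]
opening: 0.0239
gripper_force: 19.9
```

apply_moves(series=[[[0,0,-3],[0,0,0]],[[0,0,-4],[0,0,0]],[[0,0,-5],[0,0,0]],[[0,0,-8],[0,0,0]],[[0,0,-15],[0,0,0]],[[0,0,-20],[0,0,0]],[[0,0,-20],[0,0,0]],[[0,0,-10],[0,0,0]],[[0,0,0],[0,0,0]],[[0,0,0],[0,0,0]]])

```text
t: 14.77
tool_pos: [0.5226, -0.2351, 0.2998]
orientation: [3.139, 0.103, 0.002]
force: [0.4, -0.4, -1.3]
opening: 0.024
gripper_force: 19.9
```

Run:
```python
from h import *
p,d=robot.read_camera("side");t,d=robot.read_camera("top")
s=robot.read_state();print(s["opening"],s["gripper_force"],s["force"])
go((.4993,.152),.095,np.radians(3.77))
cv2.imwrite("pics/p5.png",np.hstack([cv2.resize(p[80:230,310:410],None,fx=4,fy=4),cv2.resize(t[170:320,350:450],None,fx=4,fy=4)]))
```

```text
0.024019370093090537 19.902317225933075 [ 0.22709448  1.00579469 -0.34682138]
shift in current axes [   2.87 -387.43   17.23] after turn [   2.86 -387.45   16.83] turn [-0.001   0.0017 -0.    ]
```

View pics/p5.png

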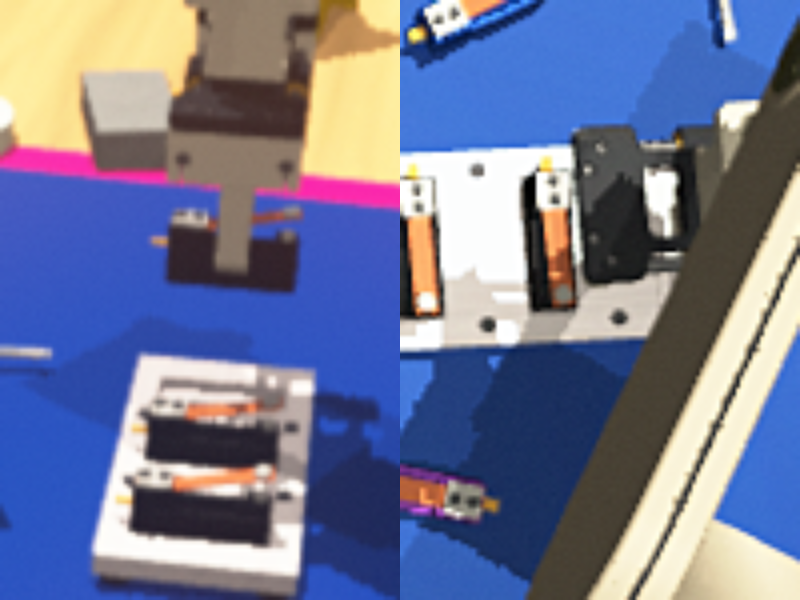

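The unit hangs level in the grip at crop (232,250), and its pocket is empty. I'll carry it to the tray.

apply_moves(series=[[[0,-15,0],[0,0,0]],[[0,-30,0],[0,0,0]],[[0,-35,0],[0,0,0]],[[0,-36,0],[0,0,0]],[[0,-36,0],[0,0,0]],[[0,-36,0],[0,0,0]],[[0,-36,0],[0,0,0]],[[0,-36,0],[0,0,0]],[[0,-36,0],[0,0,0]],[[0,-36,0],[0,0,0]],[[0,-30,0],[0,0,0]],[[3,-25,0],[0,0,0]]])

```text
t: 15.87
tool_pos: [0.4981, 0.1541, 0.2978]
orientation: [-3.14, -0.106, 0.004]
force: [-0.1, -0.8, -2.3]
opening: 0.0238
gripper_force: 19.9
```

apply_moves(series=[[[0,0,0],[0,0,0]],[[0,0,20],[0,0,0]],[[0,0,20],[0,0,0]],[[0,0,20],[0,0,0]],[[0,0,15],[0,0,0]],[[0,0,8],[0,0,0]],[[0,0,4],[0,0,0]],[[0,0,0],[0,0,0]],[[0,0,0],[0,0,0]]])

```text
t: 16.62
tool_pos: [0.5001, 0.1513, 0.2127]
orientation: [-3.14, -0.103, -0.0]
force: [0.7, 0.1, -0.2]
opening: 0.0236
gripper_force: 19.9
```

Run:
```python
from h import *
p,d=robot.read_camera("side");t,d=robot.read_camera("top")
s=robot.read_state();print(s["opening"],s["gripper_force"],s["force"],s["tool_pos"])
go((.4993,.152),.0174,np.radians(3.77))
cv2.imwrite("pics/p6.png",np.hstack([cv2.resize(p[180:360,270:430],None,fx=2.5,fy=2.5),cv2.resize(t[150:330,190:350],None,fx=2.5,fy=2.5)]))
```

```text
0.023748360453603495 19.90242898464203 [-0.06928829 -0.13308209 -0.48901065] [0.50052927 0.15139051 0.21340028]
shift in current axes [-1.21 -0.69 10.  ] after turn [-1.19 -0.69 10.  ] turn [-0.0002 -0.0019 -0.    ]
```

View pics/p6.png

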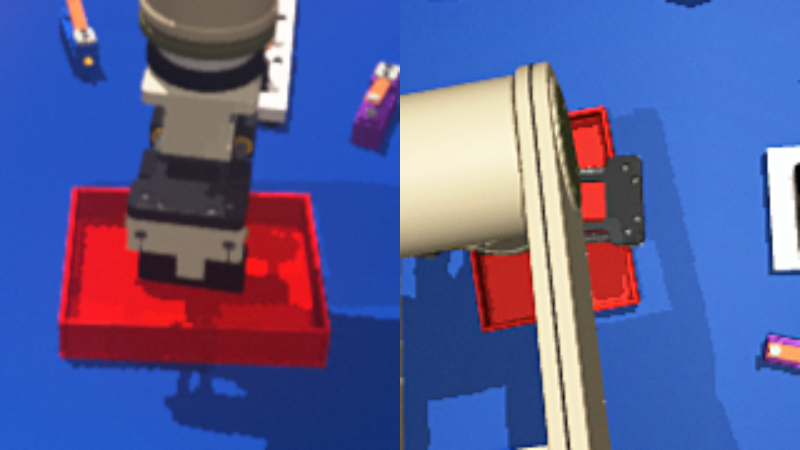

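The unit is in the grip, upright and about 10 mm above the middle of the tray floor. I'll lower it gently.

apply_moves(series=[[[0,0,4],[0,0,0]],[[0,0,3],[0,0,0]],[[0,0,1],[0,0,0]],[[0,0,0],[0,0,0]],[[0,0,0],[0,0,0]]])

```text
t: 17.13
tool_pos: [0.4999, 0.1513, 0.2042]
orientation: [3.14, 0.103, -0.0]
force: [0.1, 0.5, -1.6]
opening: 0.024
gripper_force: 19.9
```

apply_moves(series=[[[0,0,0.7],[0,0,0]],[[0,0,0.7],[0,0,0]],[[0,0,0],[0,0,0]],[[0,0,0],[0,0,0]]])

```text
t: 17.47
tool_pos: [0.5001, 0.1514, 0.204]
orientation: [3.14, 0.103, -0.0]
force: [-5.4, -1.6, 12.1]
opening: 0.0236
gripper_force: 19.9
```

apply_moves(series=[[[0,0,-0.8],[0,0,0]],[[0,0,0],[0,0,0]],[[0,0,0],[0,0,0]]])

```text
t: 17.72
tool_pos: [0.5002, 0.1514, 0.2041]
orientation: [-3.14, -0.103, -0.001]
force: [-2.0, -0.2, 5.7]
opening: 0.0237
gripper_force: 19.9
```

apply_moves(series=[[[0,0,0],[0,0,0]],[[0,0,0],[0,0,0]],[[0,0,0],[0,0,0]],[[0,0,0],[0,0,0]],[[0,0,0],[0,0,0]],[[0,0,-5],[0,0,0]],[[0,0,-15],[0,0,0]],[[0,0,-25],[0,0,0]],[[0,0,-30],[0,0,0]],[[0,0,-30],[0,0,0]],[[0,0,-30],[0,0,0]],[[0,0,0],[0,0,0]]], claw=0.5)

```text
t: 18.72
tool_pos: [0.5019, 0.1517, 0.3464]
orientation: [-3.138, -0.103, -0.017]
force: [0.9, -0.4, 1.6]
opening: 0.0463
gripper_force: 0.0
```

apply_moves(series=[[[-20,20,-10],[0,0,0]],[[-25,25,0],[0,0,0]],[[-25,25,0],[0,0,0]],[[-25,25,0],[0,0,0]],[[-20,25,0],[0,0,0]],[[0,0,0],[0,0,0]],[[0,0,0],[0,0,0]]])

```text
t: 19.3
tool_pos: [0.3926, 0.0231, 0.3488]
orientation: [3.14, 0.099, 0.002]
force: [0.8, 0.6, -0.2]
opening: 0.0465
gripper_force: 0.0
```

Run:
```python
from h import *
p,d=robot.read_camera("side");t,d=robot.read_camera("top")
s=robot.read_state();print(s["t"],s["opening"],s["tool_pos"])
cv2.imwrite("pics/p7.png",np.hstack([p[100:400,140:540],t[80:380,180:580]]))
```

```text
19.4 0.04634364923994963 [0.39338261 0.02419567 0.34891687]
```

View pics/p7.png

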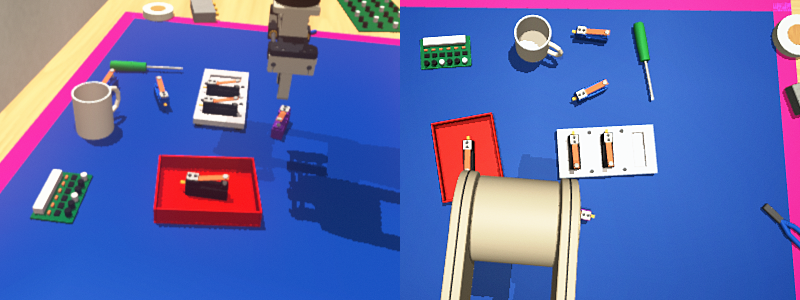

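The soft unit stands upright in the tray at crop (205,185), and both sound units are still seated at (222,85) and (220,105). Nothing else has moved, so I'm handing in.

```bash
python3 -c "
from plant import robot
print(robot.close_job())"
```

```text
the job is handed in; nothing more can be done
None
```

I tested all three leaves in order and handed the job in: the soft unit, the first one pressed (end pocket on the robot's right), stands upright in the red tray, and the two sound units are still seated; the judge's result was not shown.

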